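Dry the 96-pin tool over the fan

ROBOT

A 6-joint arm with a two-finger parallel gripper is mounted at the origin on the work surface. World frame = base frame: x ahead of the robot, y to its left, z up, the work surface at z = 0. Lengths are in m, angles in degrees, forces in N, time in s.
With the tool pointing down it reaches from about 0.375 to 0.9 m from the base axis. Payload 3.1 kg.
Tool frame: the origin (TCP) lies at the very end of the fingers, on their centre line; the grasp point (between the pads) lies 19 mm behind it (bot.tcp_to_grasp is the distance from the TCP to the grasp point, in m); z points along the fingers, y is the line along which they close (so a half turn about z gives the same grasp; the last joint's range is limited). The gripper opens to 87 mm and grips with 3 to 60 N. Pads are 19 mm wide; open, the fingers measure 117 mm over their backs; the gripper's body (75 mm by 190 mm) begins 51 mm behind the grasp point.
Start: joints at [66.32, 30.224, 82.088, -0, 67.689, -10.227], TCP at [0.145, 0.608, 0.223] pointing down, gripper open.
Joint ranges: [-176.69, 176.69], [-43.24, 126.21], [12.49, 139.97], [-82, 262], [0, 151.66], [-163.58, 163.58]. Speed limits (degrees/s): [159.86, 159.86, 180, 180, 180, 180].

INTERFACE

Orientations are given as a 3x3 rotation matrix whose columns are the frame's x, y, z axes.
In Python, from rig import telemetry, capture, camera_info, job, bot gives the robot as it stands. The module is installed in compiled form; this text tells all that it offers.
- The arm moves only by the tool carry_out, never from a script. Its argument "deltas" is a list that holds one entry, the list of rows, each a list of 7 numbers: the shift along the tool's x, y, z scaled (see below), then the turn, a rotation vector about the tool's x, y, z scaled (see below), then the closure, from -1 (fully open) to 1 (shut). In form: [[[dx, dy, dz, ax, ay, az, claw], ...]]. A call has exactly 10 rows; each row is the pose to reach, as a shift and turn from the pose commanded when the call began, along the tool's axes at that moment, turning the shorter way round; what a row does not reach only later rows make up. The controller multiplies each number of a shift by 15 cm and each number of a turn by 360 degrees. A row lasts 1/12 s, in which the tool goes at most 41.7 mm and 7.16 degrees, less where a joint would pass 70% of its speed; a pose out of reach is approached as far as the arm can. A call with a number of a shift or a turn outside -1 to 1 is refused whole. A call with a gripper value outside its range is refused whole. The fingers move at their own pace and stop on an object; the grip force is fixed at half the most. Time passes only in rows, so rows that repeat a pose let the fingers close, or fill a call up. It gives the time, the measured TCP pose, the force, the opening and the grip force at its end, in the units of the state.
- telemetry.read_state(): the state, without advancing time (a new reading comes with each control period).
- capture(name): name is "scene" or "top"; returns the picture (420x560x3 uint8, red, green, blue); there is no depth.
- camera_info(name): a dict with "mtx" (3x3 intrinsics, pixels), "cam_to_world" (4x4, takes a point from camera to world coordinates). Camera axes: x right, y down, z forward; pixel columns grow to the right and rows downward; lengths in m; the calibration is good to about 2 mm. A picture is of the moment at which its call begins. camera_info takes no time and is no camera call.
- job.hand_in(): hands the job in; it is judged then, once.
The state is a dict: "time_s": time; "joint_positions": joint angles; "qvel": joint speeds; "tau": joint torques, N m; "position": TCP position; "tcp_rot": TCP orientation; "force": force on the tool from outside, world axes, zero at the start; "moment": the same for the moment, N m; "opening": opening from 0.0 (shut) to 1.0 (fully open); "grasp_force": force on a finger pad.
Only numpy, scipy, OpenCV 4.12 (cv2) and the standard library are available. Lean on these libraries where they do the work, as an engineer would, in place of code of your own. Each camera call takes 0.05 s, during which the arm holds its last target. There are 200 camera calls.

TASK

The rinsed 96-pin tool stands in its tray and has to be dried: turn the drying station's rotary switch fully to on and let it go, then take the pin tool by its handle, lift it out of the tray and carry it over the row of tip boxes and plates to the drying station. Finish while holding it still in the air stream, not put down and not let go: level, centred and squared up over the outlet, with the pin tips about 10 mm above the grille. The pins must never touch the drying station, and the other labware stays where it is.

Things in the scene. Friction and masses are not known exactly. Their poses are not given: they have to be found in the camera images.
- pin_tool: 96-pin replicator, 420 g (+-20 %): origin amid the pin field at pin-tip level, x along its long side, z up. Pins fill 102 (x) by 66 (y) mm, 0 to 36 mm high; above them an aluminium plate 126 by 84 mm, 36 to 49 mm; on that a black bridge handle along x. Loose; stands upright in the tray, plate on the rim, pins hanging inside with about 5 mm of room to the walls. Half a turn makes no difference.
- pin_tool_grip (a point): middle of the pin tool's handle bar, 77 mm straight above its origin, same axes; the bar is 92 mm long (x), 22 mm wide (y) and 18 mm high, with 19 mm free between it and the plate, on two 12 mm posts at x = +-36 mm; grip it across its width.
- tray: fixed frosted plastic rinse tray, drained; 132 (x) by 90 (y) by 50 mm high, walls 8 mm, on a foot 142 by 100 mm; origin under its centre, x along its long side. Stands either left or right on the deck.
- dryer: fixed drying station on the other side of the deck: white box 220 (x) by 124 (y) by 85 mm high, origin under its centre, front (-x) with the switch toward the robot, two fans under the outlet.
- dryer_outlet (a point): centre of the air outlet in the station's flat top, at the level of the wire grille, 85 mm above the deck; axes as the station's. The opening is 118 mm (x) by 82 mm (y); its centre lies 40 mm behind (+x) the station's centre. The pin tool's long side goes along this x, either way round.
- dryer_switch (a joint): turn of the rotary on/off switch: 0 = off (grip bar along the station's x, white line pointing away from the robot), 1.05 rad (60 degrees, the stop) = on, turned clockwise seen from above. An over-centre spring snaps it to whichever end is nearer; it takes about 0.1 N m to turn.
- switch_grip (a point): on the switch's axis, 109 mm above the deck; turns with it, its x along the grip bar toward the white line. The bar is 44 mm long (x), 10 mm wide (y), 22 mm high, its top 9 mm above this point; under it a disc 34 mm across with its top 13 mm below this point, on a plate 21 mm below it. The axis lies 68 mm in front (-x) of the station's centre.
- tips_new: full box of pipette tips with a yellow insert, 127 by 85 mm at its foot, 99 mm high over the tips; origin under its centre, x along its long side. Bystander, loose, in the row between tray and drying station.
- tips_part: partly used box of tips, same box, 99 mm high. Bystander, loose, in the same row.
- deepwells: two stacked white deep-well plates, 127 by 85 by 88 mm high in all, origin under the centre. Bystander, loose, in the same row.
- plate: lidded pale grey microplate, 127 by 85 by 20 mm, origin under the centre. Bystander, loose, near the robot on the left.
- strips: white frame of black and green tube strips, 127 by 85 by 33 mm, origin under the centre. Bystander, loose, near the robot on the right.
- wash_bottle: bottle 64 mm across, 160 mm high, origin under its centre. Bystander, loose, far right.
- beaker: open beaker 76 mm across, 95 mm high, origin under its centre. Bystander, loose, far left.

How it is judged:
By the outcome, as a careful person would: the job done as asked, in the order asked, and still so for the second after the job is handed in, while the arm keeps its last pose, push and grip.
It also fails if it takes over 61 s, if anything falls off the work surface, if the arm or the gripper's body presses on something with over 40 N, if the wrist force passes 120 N, or if a joint passes its speed limit or range.

## Working session

There is one attempt and no reset: what is moved stays moved. The work goes in short steps, Python scripts to look and compute and a tool call to move; the robot and the scene stay as the last step left them, time stands still between calls to the robot, and variables do not carry over. Pictures are saved under pics/ and viewed, at most 10 in all, crops included, and the job is handed in when it is done.

Besides the shell and the picture viewer there is one more tool, called after "Emit:" as name(argument=value, ...) on one line, values as JSON. carry_out: Moves the arm, as the interface text tells. Its arguments: {"type":"object","properties":{"deltas":{"type":"array","items":{"type":"array","items":{"type":"array","items":{"type":"number"}}}}},"required":["deltas"]}

```bash
mkdir -p pics; python3 - <<'E'
from rig import telemetry, capture, camera_info, job, bot
import cv2, numpy as np
np.set_printoptions(precision=4,suppress=True)
for n in("scene","top"):
    im=capture(n); cv2.imwrite(f"pics/{n}0.png",im[:,:,::-1]); c=camera_info(n); print(n,c["mtx"],c["cam_to_world"])
s=telemetry.read_state(); print(s, bot.tcp_to_grasp)
E
```

```text
scene [[467.1984   0.     280.6327]
 [  0.     467.1984 206.8338]
 [  0.       0.       1.    ]] [[ 0.823   0.454  -0.3413  0.8979]
 [ 0.5679 -0.6491  0.5061 -0.5779]
 [ 0.0082 -0.6103 -0.7921  0.9683]
 [ 0.      0.      0.      1.    ]]
top [[386.1734   0.     284.7083]
 [  0.     386.1734 203.4021]
 [  0.       0.       1.    ]] [[-0.018  -0.988   0.1531  0.419 ]
 [-0.9998  0.0182 -0.0006  0.0055]
 [-0.0022 -0.1531 -0.9882  0.902 ]
 [ 0.      0.      0.      1.    ]]
{'time_s': 0.1, 'joint_positions': array([ 66.3202,  30.2737,  82.1491,  -0.0001,  67.6882, -10.2281]), 'qvel': array([-0.0335, -0.1777, -0.1081, -0.0389,  0.0573, -0.061 ]), 'tau': array([ -0.0001, -44.0987, -17.715 ,   0.0635,   0.0533,  -0.    ]), 'position': array([0.1451, 0.6073, 0.2217]), 'tcp_rot': array([[-0.9726,  0.2326, -0.0008],
       [ 0.2326,  0.9726, -0.0018],
       [ 0.0003, -0.0019, -1.    ]]), 'force': array([ 1.1387,  0.042 , -0.1298]), 'moment': array([-0.0193, -0.0372,  0.0361]), 'grasp_force': 0.0, 'opening': 0.9995618571150924} 0.0187
```

View pics/scene0.png

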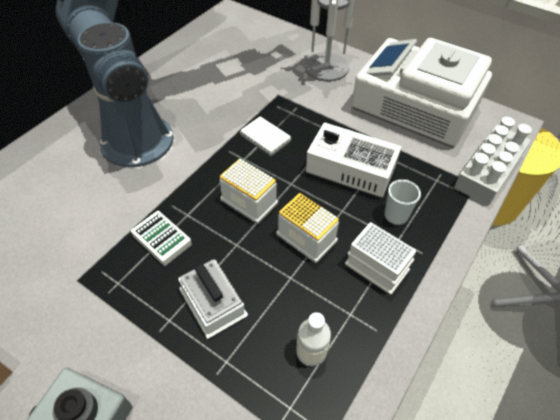

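View pics/top0.png

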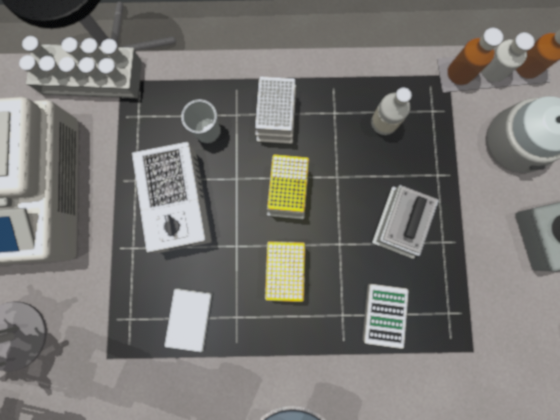

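The scene view shows the pin tool in its tray on the right (top view about (408,220)). The dryer is on the left (top about (172,195)), with its switch at about (171,226). The row of boxes lies between them. I'll zoom in on both for edges.

```bash
python3 - <<'E'
import cv2, numpy as np
t=cv2.imread("pics/top0.png"); s=cv2.imread("pics/scene0.png")
def c(im,x,y,w,h): return cv2.resize(im[y:y+h,x:x+w],(400,300),interpolation=cv2.INTER_CUBIC)
o=np.vstack([np.hstack([c(t,100,138,160,120),c(t,366,180,100,75)]),np.hstack([c(s,290,115,120,90),c(s,160,250,120,90)])])
cv2.imwrite("pics/crops.png",o)
E
```

```text
(no output)
```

View pics/crops.png

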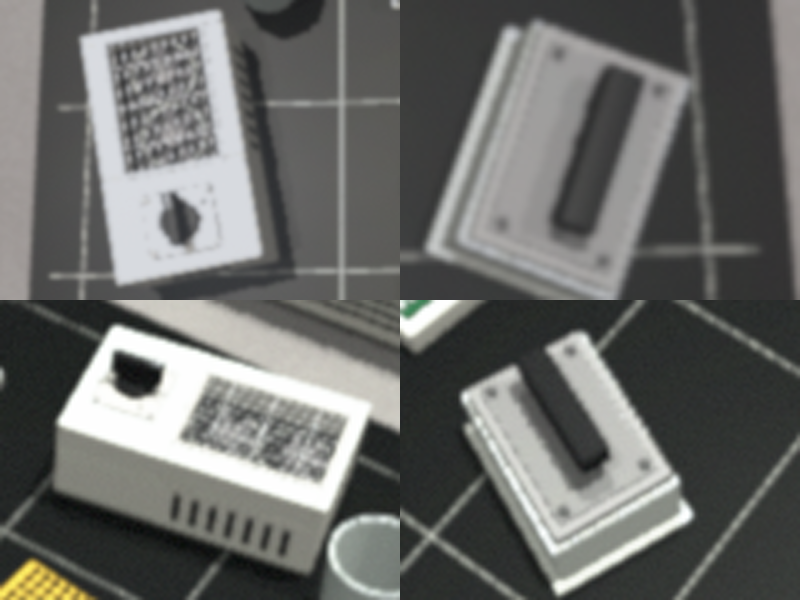

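The crops show the dryer's top face as a clean bright quad, with the switch line pointing away from the robot. The pin tool's plate has four corner screws, in the top view at about (405,193), (431,202), (416,245) and (392,235), and a black bar.

```bash
cat > h.py <<'E'
import cv2, numpy as np
from rig import telemetry, capture, camera_info, job, bot
np.set_printoptions(precision=4,suppress=True)
def cast(name,px,z):
    c=camera_info(name); px=np.atleast_2d(np.asarray(px,float))
    d=np.c_[px,np.ones(len(px))]@np.linalg.inv(c["mtx"]).T@c["cam_to_world"][:3,:3].T
    o=c["cam_to_world"][:3,3]; return (o+d*((z-o[2])/d[:,2])[:,None])[:,:2]
def rect(name,mask,seed,z,close=0):
    if close: mask=cv2.morphologyEx(mask,cv2.MORPH_CLOSE,np.ones((close,close),np.uint8))
    n,l=cv2.connectedComponents(mask); m=(l==l[seed[1],seed[0]]).astype(np.uint8)
    k=max(cv2.findContours(m,cv2.RETR_EXTERNAL,cv2.CHAIN_APPROX_NONE)[0],key=cv2.contourArea)[:,0]
    w=cast(name,k,z); (c,s,a)=cv2.minAreaRect((w*1000).astype(np.float32))
    if s[0]<s[1]: a+=90; s=s[::-1]
    return np.array(c)/1000,np.array(s),(a+90)%180-90
def screws(name,im,pts,z):
    g=255-cv2.cvtColor(im,cv2.COLOR_BGR2GRAY).astype(float); out=[]
    for x,y in pts:
        x0,y0=int(round(x))-3,int(round(y))-3; p=g[y0:y0+7,x0:x0+7]; p=np.clip(p-np.median(p)-8,0,None)
        Y,X=np.mgrid[y0:y0+7,x0:x0+7]; out.append([(p*X).sum()/p.sum(),(p*Y).sum()/p.sum()])
    return np.array(out),cast(name,out,z)
E
python3 - <<'E'
from h import *
t=cv2.imread("pics/top0.png"); s=cv2.imread("pics/scene0.png")
gt=cv2.cvtColor(t,cv2.COLOR_BGR2GRAY); gs=cv2.cvtColor(s,cv2.COLOR_BGR2GRAY)
print(gt[225,140:215:3],gs[160,300:410:5])
for th in(150,170,190):
    print("dryer top",th,*rect("top",(gt>th).astype(np.uint8),(172,200),.085))
for th in (50,60,70):
  m=np.zeros_like(gt); m[212:240,160:185]=gt[212:240,160:185]<th+30; print("switch",*rect("top",m,(171,226),.118))
  m=np.zeros_like(gt); m[190:245,398:430]=gt[190:245,398:430]<th; print("bar top",th,*rect("top",m,(413,218),.100))
  m=np.zeros_like(gs); m[255:305,192:222]=gs[255:305,192:222]<th; print("bar sc",th,*rect("scene",m,(208,281),.100))
# outlet: dark holes on the top
m=np.zeros_like(gt); m[140:208,140:190]=gt[140:208,140:190]<150
print("outlet",*rect("top",cv2.morphologyEx(m,cv2.MORPH_CLOSE,np.ones((7,7),np.uint8)),(165,180),.085))
for n,im,p in(("top",t,[(405.5,193),(431,202.5),(416.5,245.5),(391.75,235.5)]),("scene",s,[(211,265),(187,277.6),(208.6,313.6),(232.9,299.5)])):
    q,w=screws(n,im,p,.063); print(n,q.tolist(),w,w.mean(0),np.linalg.norm(np.diff(np.r_[w,w[:1]],axis=0),axis=1))
# dryer top corners in the scene: bright
for th in (200,220): print("dryer sc",th,*rect("scene",(gs>th).astype(np.uint8),(350,148),.085,3))
E
```

```text
[ 85 194 219 218 218 218 214 217 133  92  73  56  97 113 214 208 213 218
 218 218 215 123  97  64  50] [ 36  31 134 131 129 131 173 251 254 254 243 191 155 157  95 162 179 134
 178 227  35  38]
dryer top 150 [0.5701 0.0187] [1303.1182  911.043 ] 88.87301635742188
dryer top 170 [0.5701 0.0187] [1303.1182  911.043 ] 88.87301635742188
dryer top 190 [0.5701 0.0187] [1303.1182  911.043 ] 88.87301635742188
switch [0.4998 0.2351] [36.0627 11.0689] 12.744974136352539
bar top 50 [0.5674 0.0184] [1279.1921  894.3157] 88.87300872802734
bar sc 50 [0.4068 0.1746] [1990.9548 1401.6489] 35.47563171386719
switch [0.5006 0.2351] [38.4635 12.9509] 10.943727493286133
bar top 60 [0.5674 0.0184] [1279.1921  894.3157] 88.87300872802734
bar sc 60 [ 0.5012 -0.2662] [113.2336  62.6819] -50.94284439086914
switch [0.4985 0.2369] [31.9306 26.9954] -25.58415985107422
bar top 70 [ 0.5084 -0.2649] [89.4431 20.2194] -22.061805725097656
bar sc 70 [ 0.5012 -0.2662] [113.3827  62.6819] -50.94284439086914
outlet [0.6181 0.2678] [146.6699 108.3192] -1.0743865966796875
top [[405.1853448275862, 192.95689655172413], [430.2171717171717, 202.12626262626262], [416.22330097087377, 244.88349514563106], [390.9943820224719, 235.61797752808988]] [[ 0.5674 -0.2611]
 [ 0.546  -0.3147]
 [ 0.4531 -0.2775]
 [ 0.4741 -0.2242]] [ 0.5102 -0.2694] [0.0578 0.1001 0.0573 0.1004]
scene [[210.5185185185185, 264.85648148148147], [186.89445910290237, 277.3641160949868], [208.61417322834646, 313.3333333333333], [232.87562189054725, 299.1467661691542]] [[ 0.4725 -0.2235]
 [ 0.4505 -0.2773]
 [ 0.5439 -0.3152]
 [ 0.5653 -0.261 ]] [ 0.508  -0.2693] [0.0582 0.1008 0.0583 0.1   ]
dryer sc 200 [0.3836 0.1771] [1989.1248 1425.8624] 35.47563171386719
dryer sc 220 [0.3836 0.1771] [1989.1248 1425.8624] 35.47563171386719
```

```bash
python3 - <<'E'
from h import *
t=cv2.imread("pics/top0.png"); s=cv2.imread("pics/scene0.png")
gt=cv2.cvtColor(t,cv2.COLOR_BGR2GRAY); gs=cv2.cvtColor(s,cv2.COLOR_BGR2GRAY)
for th in(150,170):
    m=np.zeros_like(gt); m[130:260,125:215]=gt[130:260,125:215]>th; c,sz,a=rect("top",m,(152,225),.085); print("dryer top",th,c,sz,a)
    u=np.array([np.cos(np.radians(a)),np.sin(np.radians(a))]); print(" outlet",c+.04*u,"switch",c-.068*u)
for th in(205,225):
    m=np.zeros_like(gs); m[115:200,300:410]=gs[115:200,300:410]>th; c,sz,a=rect("scene",m,(340,142),.085,3); print("dryer sc",th,c,sz,a)
for hi in(110,140):
    m=np.zeros_like(gt); m[145:207,140:188]=gt[145:207,140:188]<hi; m=cv2.morphologyEx(m,cv2.MORPH_CLOSE,np.ones((9,9),np.uint8))
    k=max(cv2.findContours(m,0,1)[0],key=cv2.contourArea)[:,0]; print("outlet",k.min(0),k.max(0),cv2.minAreaRect((cast("top",k,.085)*1000).astype(np.float32)))
# heights/positions check of switch bar in both views
for n,g,(x0,y0,x1,y1) in(("top",gt,(160,210,185,242)),("scene",gs,(318,125,345,148))):
    m=np.zeros_like(g); m[y0:y1,x0:x1]=g[y0:y1,x0:x1]<80; M=cv2.moments(m,True); p=(M['m10']/M['m00'],M['m01']/M['m00']); print(n,p,cast(n,p,.1),cast(n,p,.118))
E
```

```text
dryer top 150 [0.5676 0.2575] [221.7951 127.4107] 10.528509140014648
 outlet [0.6069 0.2648] switch [0.5007 0.2451]
dryer top 170 [0.5677 0.257 ] [219.3955 124.2411] 10.510403633117676
 outlet [0.6071 0.2643] switch [0.5009 0.2446]
dryer sc 205 [0.5672 0.2591] [223.0775 130.5404] 10.738845825195312
dryer sc 225 [0.5667 0.2579] [219.4585 126.3704] 10.632363319396973
outlet [140 145] [185 205] ((621.6775512695312, 268.4070129394531), (138.23941040039062, 78.85057830810547), 12.374555587768555)
outlet [140 145] [186 205] ((620.9219970703125, 266.8143310546875), (141.31883239746094, 81.02934265136719), 13.054423332214355)
top (172.2051282051282, 226.14102564102564) [[0.4997 0.2403]] [[0.4978 0.2351]]
scene (330.625, 135.89583333333334) [[0.4975 0.2492]] [[0.5058 0.2321]]
```

The two views agree. The dryer centre is at about (0.567, 0.2575) with yaw 10.55°, which puts the switch axis at about (0.500, 0.245) and the outlet at about (0.607, 0.2645). The sizes match too. The pin tool is at about (0.509, -0.269) with yaw -21.85°. First I turn the hand square to the switch bar, then move above it.

Emit:
carry_out(deltas=[[[0, 0, 0, 0, 0, -0.01, -1], [0, 0, 0, 0, 0, -0.02, -1], [0, 0, 0, 0, 0, -0.03, -1], [0, 0, 0, 0, 0, -0.04, -1], [0, 0, 0, 0, 0, -0.05, -1], [0, 0, 0, 0, 0, -0.06, -1], [0, 0, 0, 0, 0, -0.0667, -1], [0, 0, 0, 0, 0, -0.0667, -1], [0, 0, 0, 0, 0, -0.0667, -1], [0, 0, 0, 0, 0, -0.0667, -1]]])

```text
time_s: 0.93
position: [0.1453, 0.6077, 0.2223]
tcp_rot: [[-0.983, -0.182, -0.0], [-0.182, 0.983, -0.001], [0.0, -0.001, -1.0]]
force: [0.1, 0.9, -0.5]
opening: 1.0
grasp_force: 0.0
```

Emit:
carry_out(deltas=[[[-0.06, -0.09, 0, 0, 0, 0, -1], [-0.12, -0.18, 0, 0, 0, 0, -1], [-0.19, -0.28, 0, 0, 0, 0, -1], [-0.25, -0.37, 0, 0, 0, 0, -1], [-0.31, -0.46, 0, 0, 0, 0, -1], [-0.38, -0.56, 0, 0, 0, 0, -1], [-0.44, -0.65, 0, 0, 0, 0, -1], [-0.5, -0.75, 0, 0, 0, 0, -1], [-0.56, -0.84, 0, 0, 0, 0, -1], [-0.63, -0.936, 0, 0, 0, 0, -1]]])

```text
time_s: 1.77
position: [0.2647, 0.4855, 0.2226]
tcp_rot: [[-0.983, -0.183, -0.0], [-0.183, 0.983, -0.001], [0.0, -0.001, -1.0]]
force: [-0.1, -0.5, 0.9]
opening: 0.999
grasp_force: 0.0
```

Emit:
carry_out(deltas=[[[-0.06, -0.09, 0, 0, 0, 0, -1], [-0.12, -0.18, 0, 0, 0, 0, -1], [-0.19, -0.28, 0, 0, 0, 0, -1], [-0.25, -0.37, 0, 0, 0, 0, -1], [-0.31, -0.46, 0, 0, 0, 0, -1], [-0.38, -0.56, 0, 0, 0, 0, -1], [-0.44, -0.65, 0, 0, 0, 0, -1], [-0.5, -0.75, 0, 0, 0, 0, -1], [-0.56, -0.84, 0, 0, 0, 0, -1], [-0.63, -0.936, 0, 0, 0, 0, -1]]])

```text
time_s: 2.6
position: [0.383, 0.3647, 0.2226]
tcp_rot: [[-0.983, -0.182, -0.0], [-0.182, 0.983, -0.001], [0.0, -0.001, -1.0]]
force: [-0.4, 0.4, 1.0]
opening: 1.003
grasp_force: 0.0
```

Emit:
carry_out(deltas=[[[-0.06, -0.09, 0, 0, 0, 0, -1], [-0.12, -0.18, 0, 0, 0, 0, -1], [-0.19, -0.28, 0, 0, 0, 0, -1], [-0.25, -0.37, 0, 0, 0, 0, -1], [-0.31, -0.46, 0, 0, 0, 0, -1], [-0.38, -0.56, 0, 0, 0, 0, -1], [-0.44, -0.65, 0, 0, 0, 0, -1], [-0.53, -0.78, 0, 0, 0, 0, -1], [-0.63, -0.936, 0, 0, 0, 0, -1], [-0.63, -0.936, 0, 0, 0, 0, -1]]])

```text
time_s: 3.43
position: [0.5052, 0.2418, 0.2228]
tcp_rot: [[-0.984, -0.179, 0.004], [-0.179, 0.984, -0.002], [-0.004, -0.002, -1.0]]
force: [0.7, 0.9, -0.5]
opening: 1.002
grasp_force: 0.0
```

```bash
cat >> h.py <<'E'
def togo(p,ang):
    """normalised shift and turn (tool axes) from the measured pose to a tool-down pose at p, tool x at angle ang"""
    from scipy.spatial.transform import Rotation as R
    s=telemetry.read_state(); T=s["tcp_rot"]; a=np.radians(ang)
    G=np.array([[np.cos(a),np.sin(a),0],[np.sin(a),-np.cos(a),0],[0,0,-1.]])
    print("t",s["time_s"],"pos",s["position"],"ang",np.degrees(np.arctan2(T[1,0],T[0,0])),"z",T[:,2],"F",s["force"],"M",s["moment"],"open",s["opening"],"grip",s["grasp_force"],"j",s["joint_positions"])
    print("shift/0.15",T.T@(np.array(p)-s["position"])/.15,"turn/360",R.from_matrix(T.T@G).as_rotvec(degrees=True)/360)
E
python3 -c "
from h import *
togo([.5004,.245,.101],190.55)"
```

```text
t 3.4333 pos [0.5052 0.2418 0.2228] ang -169.67175019580353 z [ 0.004  -0.0017 -1.    ] F [ 0.7311  0.862  -0.5298] M [ 0.0652 -0.0472 -0.0485] open 1.0023202571335421 grip 0.0 j [ 14.234   25.1297  91.6331  -0.1694  63.0421 -86.0175]
shift/0.15 [0.0303 0.0284 0.812 ] turn/360 [-0.0004  0.0006 -0.0006]
```

Emit:
carry_out(deltas=[[[0, 0, 0.06, 0, 0, 0, -1], [0, 0, 0.14, 0, 0, 0, -1], [0, 0, 0.22, 0, 0, 0, -1], [0, 0, 0.3, 0, 0, 0, -1], [0, 0, 0.38, 0, 0, 0, -1], [0, 0, 0.46, 0, 0, 0, -1], [0, 0, 0.54, 0, 0, 0, -1], [0, 0, 0.6, 0, 0, 0, -1], [0, 0, 0.6, 0, 0, 0, -1], [0, 0, 0.6, 0, 0, 0, -1]]])

```text
time_s: 4.27
position: [0.5003, 0.2458, 0.1319]
tcp_rot: [[-0.983, -0.184, -0.002], [-0.184, 0.983, -0.0], [0.002, -0.0, -1.0]]
force: [0.4, -0.2, 0.5]
opening: 1.001
grasp_force: 0.0
```

```bash
python3 -c "
from h import *
togo([.5004,.245,.101],190.55)
cv2.imwrite('pics/s1.png',cv2.resize(np.vstack([capture('top')[185:275,115:235,::-1],capture('scene')[85:175,290:410,::-1]]),(480,720))[:,:][:,:])
im=cv2.imread('pics/s1.png'); cv2.imwrite('pics/s1.png',np.hstack([im[:360],im[360:]])[:, :800] if 0 else cv2.resize(np.hstack([im[:360],im[360:]]),(800,300)))
"
```

```text
t 4.2667 pos [0.5003 0.2458 0.1319] ang -169.41749461411612 z [-0.0019 -0.0004 -1.    ] F [ 0.4371 -0.1824  0.4743] M [-0.0191  0.0226 -0.0017] open 1.000652002324166 grip 0.0 j [ 14.6756  32.1815  96.6429   0.0041  51.2858 -85.9095]
shift/0.15 [-0.0003 -0.0052  0.2063] turn/360 [-0.     -0.0003  0.0001]
```

View pics/s1.png

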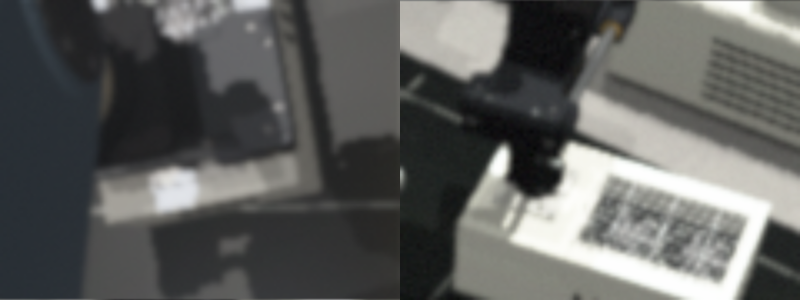

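The arm hides the switch from above. In the scene view the fingers straddle it above the front of the station, at crop pixels (530,180). I go down and close.

Emit:
carry_out(deltas=[[[0, 0, 0.03, 0, 0, 0, -1], [0, 0, 0.07, 0, 0, 0, -1], [0, 0, 0.11, 0, 0, 0, -1], [0, 0, 0.15, 0, 0, 0, -1], [0, 0, 0.19, 0, 0, 0, -1], [0, 0, 0.2, 0, 0, 0, -1], [0, 0, 0.2, 0, 0, 0, -1], [0, 0, 0.2, 0, 0, 0, -1], [0, 0, 0.2, 0, 0, 0, 0], [0, 0, 0.2, 0, 0, 0, 0.5]]])

```text
time_s: 5.2
position: [0.5015, 0.2458, 0.1028]
tcp_rot: [[-0.983, -0.183, 0.001], [-0.183, 0.983, 0.0], [-0.001, 0.0, -1.0]]
force: [-1.2, -0.5, 0.4]
opening: 0.918
grasp_force: 0.0
```

Emit:
carry_out(deltas=[[[0, 0, 0, 0, 0, 0, 1], [0, 0, 0, 0, 0, 0, 1], [0, 0, 0, 0, 0, 0, 1], [0, 0, 0, 0, 0, 0, 1], [0, 0, 0, 0, 0, 0, 1], [0, 0, 0, 0, 0, 0, 1], [0, 0, 0, 0, 0, 0, 1], [0, 0, 0, 0, 0, 0, 1], [0, 0, 0, 0, 0, 0, 1], [0, 0, 0, 0, 0, 0, 1]]])

```text
time_s: 6.03
position: [0.5012, 0.2457, 0.1025]
tcp_rot: [[-0.983, -0.183, -0.0], [-0.183, 0.983, 0.0], [0.0, 0.0, -1.0]]
force: [0.0, 1.2, 0.1]
opening: 0.171
grasp_force: 0.0
```

```bash
python3 -c "
from h import *
togo([.5004,.245,.101],130.55)"
```

```text
t 6.0333 pos [0.5012 0.2457 0.1025] ang -169.44144685724427 z [-0.  0. -1.] F [0.0083 1.2462 0.0663] M [0.0517 0.021  0.0246] open 0.17083208802195812 grip 0.0 j [ 14.6471  34.8159  97.7371   0.0012  47.449  -85.9123]
shift/0.15 [ 0.0064 -0.0038  0.0102] turn/360 [-0.     -0.      0.1667]
```

Emit:
carry_out(deltas=[[[0, 0, 0, 0, 0, 0, 1], [0, 0, 0, 0, 0, 0, 1], [0, 0, 0, 0, 0, 0, 1], [0, 0, 0, 0, 0, 0, 1], [0, 0, 0, 0, 0, 0, 1], [0, 0, 0, 0, 0, 0, 1], [0, 0, 0, 0, 0, 0, 1], [0, 0, 0, 0, 0, 0, 1], [0, 0, 0, 0, 0, 0, 1], [0, 0, 0, 0, 0, 0, 1]]])

```text
time_s: 6.87
position: [0.5013, 0.2452, 0.1025]
tcp_rot: [[-0.983, -0.184, -0.0], [-0.184, 0.983, -0.001], [0.0, -0.001, -1.0]]
force: [0.9, -5.1, 0.4]
opening: 0.11
grasp_force: 30.0
```

```bash
python3 -c "
from h import *
togo([.5004,.245,.101],130.55)"
```

```text
t 6.8667 pos [0.5013 0.2452 0.1025] ang -169.42444660542333 z [-0.     -0.0009 -1.    ] F [ 0.8599 -5.1197  0.3961] M [-0.937  -0.1357  0.037 ] open 0.11009782920485954 grip 29.996643662452698 j [ 14.6199  34.8125  97.7427  -0.0662  47.458  -85.9109]
shift/0.15 [ 0.0063 -0.0003  0.0103] turn/360 [-0.0001  0.      0.1667]
```

Opening 9.6 mm and 30 N: the switch's bar is gripped. I turn it 60° clockwise.

Emit:
carry_out(deltas=[[[0, 0, 0, 0, 0, 0.015, 1], [0, 0, 0, 0, 0, 0.03, 1], [0, 0, 0, 0, 0, 0.045, 1], [0, 0, 0, 0, 0, 0.06, 1], [0, 0, 0, 0, 0, 0.075, 1], [0, 0, 0, 0, 0, 0.09, 1], [0, 0, 0, 0, 0, 0.105, 1], [0, 0, 0, 0, 0, 0.12, 1], [0, 0, 0, 0, 0, 0.135, 1], [0, 0, 0, 0, 0, 0.15, 1]]])

```text
time_s: 7.7
position: [0.5011, 0.2443, 0.1026]
tcp_rot: [[-0.723, 0.69, -0.001], [0.69, 0.723, -0.002], [-0.001, -0.002, -1.0]]
force: [1.2, -8.3, 1.0]
opening: 0.112
grasp_force: 30.0
```

```bash
python3 -c "
from h import *
togo([.5004,.245,.101],130.55)"
```

```text
t 7.7 pos [0.5011 0.2443 0.1026] ang 136.33441492496007 z [-0.0007 -0.0024 -1.    ] F [ 1.1578 -8.3311  0.9932] M [-1.3878 -0.1689 -0.0959] open 0.11153573662654458 grip 30.00715523958206 j [ 14.58    34.8009  97.7708  -0.1683  47.5023 -31.6406]
shift/0.15 [ 0.0063 -0.      0.0103] turn/360 [-0.0003  0.0002  0.0161]
```

Emit:
carry_out(deltas=[[[0, 0, 0, 0, 0, 0.008, 1], [0, 0, 0, 0, 0, 0.016, 1], [0, 0, 0, 0, 0, 0.0165, 1], [0, 0, 0, 0, 0, 0.0165, 1], [0, 0, 0, 0, 0, 0.0165, -1], [0, 0, 0, 0, 0, 0.0165, -1], [0, 0, 0, 0, 0, 0.0165, -1], [0, 0, 0, 0, 0, 0.0165, -1], [0, 0, 0, 0, 0, 0.0165, -1], [0, 0, 0, 0, 0, 0.0165, -1]]])

```text
time_s: 8.53
position: [0.5012, 0.2461, 0.1026]
tcp_rot: [[-0.651, 0.759, 0.0], [0.759, 0.651, 0.0], [0.0, 0.0, -1.0]]
force: [0.0, -0.1, -1.2]
opening: 0.483
grasp_force: 0.0
```

```bash
python3 -c "
from h import *
togo([.509,-.2693,.222],158.15)"
```

```text
t 8.5333 pos [0.5012 0.2461 0.1026] ang 130.62819724231093 z [ 0.0001  0.0004 -1.    ] F [ 0.0247 -0.1442 -1.2391] M [-0.0428 -0.0025 -0.0021] open 0.4830943095088005 grip 0.0 j [ 14.6744  34.8167  97.7288   0.0278  47.4454 -25.9726]
shift/0.15 [-2.6414 -2.1977 -0.7976] turn/360 [ 0.0001 -0.     -0.0764]
```

Emit:
carry_out(deltas=[[[0, 0, -0.05, 0, 0, 0, -1], [0, 0, -0.15, 0, 0, 0, -1], [0, 0, -0.25, 0, 0, 0, -1], [0, 0, -0.35, 0, 0, -0.01, -1], [0, 0, -0.45, 0, 0, -0.02, -1], [0, 0, -0.55, 0, 0, -0.035, -1], [0, 0, -0.65, 0, 0, -0.05, -1], [0, 0, -0.75, 0, 0, -0.065, -1], [0, 0, -0.8, 0, 0, -0.0764, -1], [0, 0, -0.8, 0, 0, -0.0764, -1]]])

```text
time_s: 9.37
position: [0.5025, 0.2462, 0.2252]
tcp_rot: [[-0.928, 0.371, 0.005], [0.371, 0.928, 0.001], [-0.004, 0.003, -1.0]]
force: [0.1, 0.1, 0.1]
opening: 0.996
grasp_force: 0.0
```

Emit:
carry_out(deltas=[[[-0.03, -0.08, 0, 0, 0, 0, -1], [-0.066, -0.16, 0, 0, 0, 0, -1], [-0.1, -0.24, 0, 0, 0, 0, -1], [-0.133, -0.32, 0, 0, 0, 0, -1], [-0.166, -0.4, 0, 0, 0, 0, -1], [-0.2, -0.48, 0, 0, 0, 0, -1], [-0.233, -0.56, 0, 0, 0, 0, -1], [-0.266, -0.64, 0, 0, 0, 0, -1], [-0.3, -0.72, 0, 0, 0, 0, -1], [-0.332, -0.792, 0, 0, 0, 0, -1]]])

```text
time_s: 10.2
position: [0.5031, 0.1151, 0.2224]
tcp_rot: [[-0.928, 0.374, -0.0], [0.374, 0.928, -0.0], [0.0, -0.0, -1.0]]
force: [-0.6, 0.2, -0.3]
opening: 0.998
grasp_force: 0.0
```

Emit:
carry_out(deltas=[[[-0.03, -0.08, 0, 0, 0, 0, -1], [-0.066, -0.16, 0, 0, 0, 0, -1], [-0.1, -0.24, 0, 0, 0, 0, -1], [-0.133, -0.32, 0, 0, 0, 0, -1], [-0.166, -0.4, 0, 0, 0, 0, -1], [-0.2, -0.48, 0, 0, 0, 0, -1], [-0.233, -0.56, 0, 0, 0, 0, -1], [-0.266, -0.64, 0, 0, 0, 0, -1], [-0.3, -0.72, 0, 0, 0, 0, -1], [-0.332, -0.792, 0, 0, 0, 0, -1]]])

```text
time_s: 11.03
position: [0.5049, -0.0134, 0.2225]
tcp_rot: [[-0.928, 0.373, -0.0], [0.373, 0.928, -0.0], [0.0, -0.0, -1.0]]
force: [0.2, -0.1, 0.3]
opening: 1.003
grasp_force: 0.0
```

```bash
python3 -c "
from h import *
togo([.509,-.2693,.222],158.15)
a=capture('top')[185:275,115:235,::-1];b=capture('scene')[100:190,290:410,::-1]
cv2.imwrite('pics/s2.png',cv2.resize(np.hstack([a,b]),(800,300),interpolation=cv2.INTER_CUBIC))
"
```

```text
t 11.0333 pos [ 0.5049 -0.0134  0.2225] ang 158.07590955433946 z [-0.0001 -0.     -1.    ] F [ 0.1861 -0.0762  0.2653] M [-0.0586 -0.0141  0.0242] open 1.0029329565857639 grip 0.0 j [-14.2139  21.0346  99.0474  -0.0036  59.9252 -82.288 ]
shift/0.15 [-0.6621 -1.5724  0.0033] turn/360 [-0.     -0.     -0.0002]
```

View pics/s2.png

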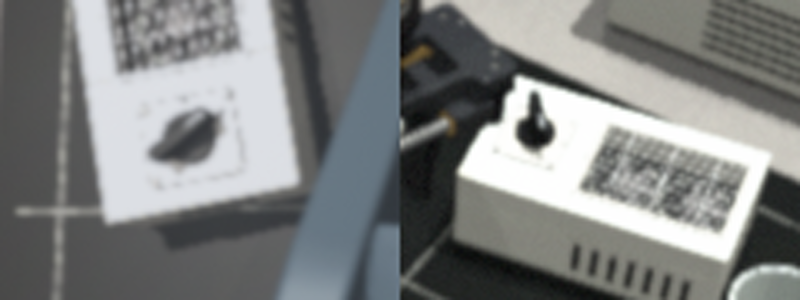

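The switch bar now lies diagonally, turned about 60° clockwise (left crop around (185,135)), so it snapped to on. I go on to the pin tool.

Emit:
carry_out(deltas=[[[-0.03, -0.08, 0, 0, 0, 0, -1], [-0.066, -0.16, 0, 0, 0, 0, -1], [-0.1, -0.24, 0, 0, 0, 0, -1], [-0.133, -0.32, 0, 0, 0, 0, -1], [-0.166, -0.4, 0, 0, 0, 0, -1], [-0.2, -0.48, 0, 0, 0, 0, -1], [-0.233, -0.56, 0, 0, 0, 0, -1], [-0.266, -0.64, 0, 0, 0, 0, -1], [-0.3, -0.72, 0, 0, 0, 0, -1], [-0.332, -0.786, 0, 0, 0, 0, -1]]])

```text
time_s: 11.97
position: [0.5074, -0.1415, 0.2225]
tcp_rot: [[-0.928, 0.373, -0.0], [0.373, 0.928, -0.0], [-0.0, -0.0, -1.0]]
force: [0.1, -0.3, 0.1]
opening: 1.005
grasp_force: 0.0
```

Emit:
carry_out(deltas=[[[-0.03, -0.09, 0, 0, 0, 0, -1], [-0.08, -0.18, 0, 0, 0, 0, -1], [-0.12, -0.28, 0, 0, 0, 0, -1], [-0.16, -0.38, 0, 0, 0, 0, -1], [-0.2, -0.48, 0, 0, 0, 0, -1], [-0.24, -0.57, 0, 0, 0, 0, -1], [-0.28, -0.66, 0, 0, 0, 0, -1], [-0.315, -0.74, 0, 0, 0, 0, -1], [-0.33, -0.786, 0, 0, 0, 0, -1], [-0.33, -0.786, 0, 0, 0, 0, -1]]])

```text
time_s: 12.8
position: [0.5095, -0.2697, 0.2225]
tcp_rot: [[-0.927, 0.374, 0.0], [0.374, 0.927, -0.001], [-0.001, -0.001, -1.0]]
force: [-0.4, -0.4, 0.2]
opening: 0.998
grasp_force: 0.0
```

Emit:
carry_out(deltas=[[[0, 0, 0.05, 0, 0, 0, -1], [0, 0, 0.1, 0, 0, 0, -1], [0, 0, 0.17, 0, 0, 0, -1], [0, 0, 0.24, 0, 0, 0, -1], [0, 0, 0.31, 0, 0, 0, -1], [0, 0, 0.38, 0, 0, 0, -1], [0, 0, 0.45, 0, 0, 0, -1], [0, 0, 0.5, 0, 0, 0, -1], [0, 0, 0.5, 0, 0, 0, -1], [0, 0, 0.5, 0, 0, 0, -1]]])

```text
time_s: 13.63
position: [0.5093, -0.2675, 0.1469]
tcp_rot: [[-0.928, 0.373, -0.001], [0.373, 0.928, 0.001], [0.001, 0.0, -1.0]]
force: [-0.7, -0.6, 0.5]
opening: 1.004
grasp_force: 0.0
```

```bash
python3 -c "
from h import *
togo([.509,-.2693,.0725],158.15)
a=capture('top');b=capture('scene')
cv2.imwrite('pics/t3.png',a[:,:,::-1]);cv2.imwrite('pics/sc3.png',b[:,:,::-1])
cv2.imwrite('pics/s3.png',cv2.resize(np.hstack([a[165:255,346:466,::-1],b[230:320,150:270,::-1]]),(800,300),interpolation=cv2.INTER_CUBIC))
"
```

```text
t 13.6333 pos [ 0.5093 -0.2675  0.1469] ang 158.12189900315127 z [-0.0009  0.0007 -1.    ] F [-0.7404 -0.6003  0.542 ] M [-0.0383 -0.001   0.0282] open 1.0036522525857627 grip 0.0 j [ -38.8415   32.0502   93.4229   -0.0003   54.5947 -106.9632]
shift/0.15 [-0.0033 -0.0116  0.4959] turn/360 [ 0.0001 -0.0002 -0.0001]
```

View pics/s3.png

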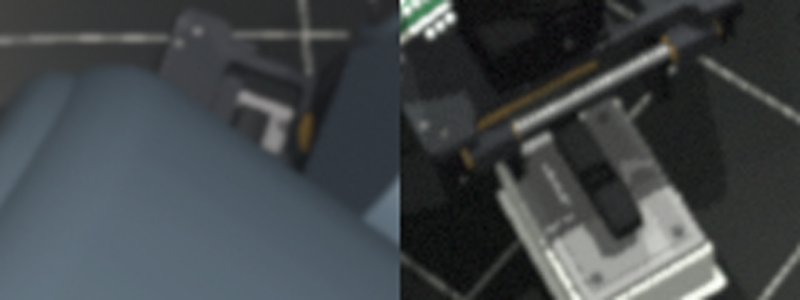

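The fingers straddle the black handle bar, and the tool still sits in the tray. I go down and grip.

Emit:
carry_out(deltas=[[[0, 0, 0.05, 0, 0, 0, -1], [0, -0.005, 0.12, 0, 0, 0, -1], [-0.003, -0.01, 0.19, 0, 0, 0, -1], [-0.003, -0.01, 0.26, 0, 0, 0, -1], [-0.003, -0.01, 0.33, 0, 0, 0, -1], [-0.003, -0.01, 0.4, 0, 0, 0, -1], [-0.003, -0.01, 0.46, 0, 0, 0, -1], [-0.003, -0.01, 0.495, 0, 0, 0, -1], [-0.003, -0.01, 0.495, 0, 0, 0, -1], [-0.003, -0.01, 0.495, 0, 0, 0, -1]]])

```text
time_s: 14.57
position: [0.5092, -0.2692, 0.0729]
tcp_rot: [[-0.928, 0.373, -0.0], [0.373, 0.928, 0.0], [0.001, 0.0, -1.0]]
force: [0.3, -0.0, 0.1]
opening: 0.997
grasp_force: 0.0
```

Emit:
carry_out(deltas=[[[0, 0, 0, 0, 0, 0, 0.2], [0, 0, 0, 0, 0, 0, 0.2], [0, 0, 0, 0, 0, 0, 0.2], [0, 0, 0, 0, 0, 0, 0.2], [0, 0, 0, 0, 0, 0, 0.2], [0, 0, 0, 0, 0, 0, 1], [0, 0, 0, 0, 0, 0, 1], [0, 0, 0, 0, 0, 0, 1], [0, 0, 0, 0, 0, 0, 1], [0, 0, 0, 0, 0, 0, 1]]])

```text
time_s: 15.4
position: [0.5093, -0.2692, 0.0733]
tcp_rot: [[-0.928, 0.373, -0.0], [0.373, 0.928, 0.0], [0.0, 0.0, -1.0]]
force: [0.4, 0.5, -0.7]
opening: 0.329
grasp_force: 0.0
```

Emit:
carry_out(deltas=[[[0, 0, 0, 0, 0, 0, 1], [0, 0, 0, 0, 0, 0, 1], [0, 0, 0, 0, 0, 0, 1], [0, 0, 0, 0, 0, 0, 1], [0, 0, 0, 0, 0, 0, 1], [0, 0, 0, 0, 0, 0, 1], [0, 0, 0, 0, 0, 0, 1], [0, 0, 0, 0, 0, 0, 1], [0, 0, 0, 0, 0, 0, 1], [0, 0, 0, 0, 0, 0, 1]]])

```text
time_s: 16.23
position: [0.5093, -0.2693, 0.0733]
tcp_rot: [[-0.928, 0.373, -0.0], [0.373, 0.928, -0.0], [0.0, -0.0, -1.0]]
force: [0.3, -0.0, -0.7]
opening: 0.249
grasp_force: 30.0
```

```bash
python3 -c "
from h import *
togo([.509,-.2693,.0725],158.15)"
```

```text
t 16.2333 pos [ 0.5093 -0.2693  0.0733] ang 158.12543328520613 z [-0.0001 -0.     -1.    ] F [ 0.3114 -0.0231 -0.713 ] M [-0.0294  0.0444 -0.0079] open 0.2488005215963011 grip 30.000011064112186 j [ -38.9738   38.4647   96.0148   -0.0038   45.522  -107.0966]
shift/0.15 [ 0.0016 -0.0009  0.0052] turn/360 [-0.     -0.     -0.0001]
```

Opening 21.6 mm, 30 N, with almost no side force: a centred grip on the bar. I lift straight up.

Emit:
carry_out(deltas=[[[0, 0, -0.01, 0, 0, 0, 1], [0, 0, -0.03, 0, 0, 0, 1], [0, 0, -0.06, 0, 0, 0, 1], [0, 0, -0.1, 0, 0, 0, 1], [0, 0, -0.15, 0, 0, 0, 1], [0, 0, -0.21, 0, 0, 0, 1], [0, 0, -0.27, 0, 0, 0, 1], [0, 0, -0.33, 0, 0, 0, 1], [0, 0, -0.38, 0, 0, 0, 1], [0, 0, -0.4, 0, 0, 0, 1]]])

```text
time_s: 17.07
position: [0.51, -0.2698, 0.1352]
tcp_rot: [[-0.928, 0.373, 0.002], [0.373, 0.928, -0.002], [-0.003, -0.001, -1.0]]
force: [0.8, 0.6, -4.2]
opening: 0.247
grasp_force: 30.0
```

Emit:
carry_out(deltas=[[[0, 0, -0.03, 0, 0, 0, 1], [0, 0, -0.09, 0, 0, 0, 1], [0, 0, -0.16, 0, 0, 0, 1], [0, 0, -0.24, 0, 0, 0, 1], [0, 0, -0.32, 0, 0, 0, 1], [0, 0, -0.4, 0, 0, 0, 1], [0, 0, -0.48, 0, 0, 0, 1], [0, 0, -0.55, 0, 0, 0, 1], [0, 0, -0.59, 0, 0, 0, 1], [0, 0, -0.6, 0, 0, 0, 1]]])

```text
time_s: 17.9
position: [0.5099, -0.2697, 0.2249]
tcp_rot: [[-0.928, 0.373, 0.002], [0.373, 0.928, -0.002], [-0.003, -0.001, -1.0]]
force: [-0.1, -0.9, -4.1]
opening: 0.247
grasp_force: 30.0
```

```bash
python3 -c "
from h import *
togo([.6068,.2645,.224],190.55)
b=capture('scene');cv2.imwrite('pics/s4.png',b[:,:,::-1])
"
```

```text
t 17.9 pos [ 0.5099 -0.2697  0.2249] ang 158.12543690831487 z [ 0.0022 -0.0018 -1.    ] F [-0.095  -0.8984 -4.0555] M [-0.0327 -0.0107  0.0279] open 0.24693943964230886 grip 29.99995901249349 j [ -38.9719   26.2714   89.1232   -0.0005   64.4436 -107.097 ]
shift/0.15 [0.7273 3.5457 0.0014] turn/360 [-0.0003  0.0004 -0.0901]
```

View pics/s4.png

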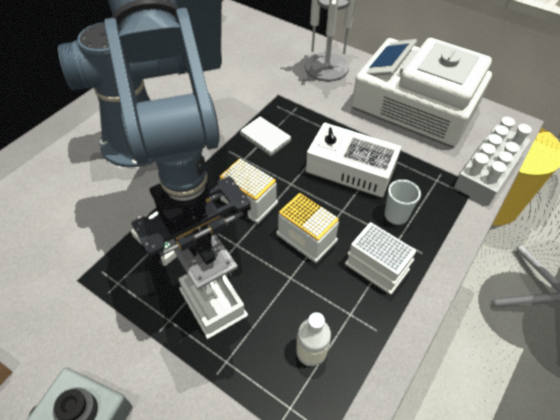

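The tool hangs clear of its tray at about (205,265) in the scene view, and nothing else has moved. I carry it across at this height, with the pins at about 0.166 m.

Emit:
carry_out(deltas=[[[0.004, 0.02, 0, 0, 0, 0, 1], [0.012, 0.06, 0, 0, 0, 0, 1], [0.025, 0.12, 0, 0, 0, 0, 1], [0.041, 0.2, 0, 0, 0, 0, 1], [0.06, 0.29, 0, 0, 0, 0, 1], [0.08, 0.39, 0, 0, 0, 0, 1], [0.1, 0.49, 0, 0, 0, 0, 1], [0.12, 0.59, 0, 0, 0, 0, 1], [0.141, 0.69, 0, 0, 0, 0, 1], [0.162, 0.79, 0, 0, 0, 0, 1]]])

```text
time_s: 18.78
position: [0.5308, -0.1478, 0.2231]
tcp_rot: [[-0.928, 0.372, -0.001], [0.372, 0.928, 0.001], [0.001, 0.001, -1.0]]
force: [0.3, 0.6, -5.0]
opening: 0.251
grasp_force: 30.0
```

Emit:
carry_out(deltas=[[[0.02, 0.1, 0, 0, 0, 0, 1], [0.041, 0.2, 0, 0, 0, 0, 1], [0.062, 0.3, 0, 0, 0, 0, 1], [0.082, 0.4, 0, 0, 0, 0, 1], [0.103, 0.5, 0, 0, 0, 0, 1], [0.123, 0.6, 0, 0, 0, 0, 1], [0.144, 0.7, 0, 0, 0, 0, 1], [0.164, 0.8, 0, 0, 0, 0, 1], [0.185, 0.9, 0, 0, 0, 0, 1], [0.205, 1.0, 0, 0, 0, 0, 1]]])

```text
time_s: 19.62
position: [0.5577, 0.0028, 0.2231]
tcp_rot: [[-0.928, 0.372, -0.001], [0.372, 0.928, 0.001], [0.001, 0.0, -1.0]]
force: [-0.0, -1.3, -4.1]
opening: 0.252
grasp_force: 30.0
```

Emit:
carry_out(deltas=[[[0.02, 0.1, 0, 0, 0, 0, 1], [0.041, 0.2, 0, 0, 0, 0, 1], [0.062, 0.3, 0, 0, 0, 0, 1], [0.082, 0.4, 0, 0, 0, 0, 1], [0.103, 0.5, 0, 0, 0, 0, 1], [0.123, 0.6, 0, 0, 0, 0, 1], [0.144, 0.7, 0, 0, 0, 0, 1], [0.164, 0.8, 0, 0, 0, 0, 1], [0.185, 0.9, 0, 0, 0, 0, 1], [0.205, 1.0, 0, 0, 0, 0, 1]]])

```text
time_s: 20.45
position: [0.5845, 0.1534, 0.223]
tcp_rot: [[-0.928, 0.372, -0.001], [0.372, 0.928, 0.0], [0.001, -0.0, -1.0]]
force: [-0.3, -0.8, -3.6]
opening: 0.248
grasp_force: 30.0
```

Emit:
carry_out(deltas=[[[0.02, 0.1, 0, 0, 0, 0, 1], [0.041, 0.2, 0, 0, 0, 0, 1], [0.062, 0.3, 0, 0, 0, 0, 1], [0.082, 0.4, 0, 0, 0, 0, 1], [0.101, 0.49, 0, 0, 0, 0, 1], [0.12, 0.58, 0, 0, 0, 0, 1], [0.135, 0.66, 0, 0, 0, 0, 1], [0.147, 0.72, 0, 0, 0, 0, 1], [0.154, 0.75, 0, 0, 0, 0, 1], [0.155, 0.755, 0, 0, 0, 0, 1]]])

```text
time_s: 21.28
position: [0.6063, 0.2658, 0.2231]
tcp_rot: [[-0.928, 0.372, -0.0], [0.372, 0.928, -0.0], [0.0, -0.0, -1.0]]
force: [-0.2, -0.2, -4.5]
opening: 0.25
grasp_force: 30.0
```

Emit:
carry_out(deltas=[[[0, 0, 0, 0, 0, -0.004, 1], [0, 0, 0, 0, 0, -0.012, 1], [0, 0, 0, 0, 0, -0.024, 1], [0, 0, 0, 0, 0, -0.036, 1], [0, 0, 0, 0, 0, -0.048, 1], [0, 0, 0, 0, 0, -0.06, 1], [0, 0, 0, 0, 0, -0.072, 1], [0, 0, 0, 0, 0, -0.082, 1], [0, 0, 0, 0, 0, -0.088, 1], [0, 0, 0, 0, 0, -0.09, 1]]])

```text
time_s: 22.12
position: [0.6062, 0.2639, 0.2233]
tcp_rot: [[-0.983, -0.183, -0.0], [-0.183, 0.983, -0.001], [0.001, -0.001, -1.0]]
force: [-0.5, 0.9, -4.7]
opening: 0.248
grasp_force: 30.0
```

```bash
python3 -c "
from h import *
togo([.6068,.2645,.224],190.55)
a=capture('top');b=capture('scene')
cv2.imwrite('pics/t5.png',a[:,:,::-1]);cv2.imwrite('pics/sc5.png',b[:,:,::-1])
cv2.imwrite('pics/s5.png',cv2.resize(np.hstack([a[120:255,100:280,::-1],b[65:200,270:450,::-1]]),(800,300),interpolation=cv2.INTER_CUBIC))
"
```

```text
t 22.1167 pos [0.6062 0.2639 0.2233] ang -169.46978841035383 z [-0.0005 -0.0007 -1.    ] F [-0.5363  0.9371 -4.6601] M [-0.0261  0.0449 -0.0328] open 0.24827124793652625 grip 29.999691294506192 j [ 13.875   33.0622  76.4282  -0.0327  70.5438 -86.6443]
shift/0.15 [-0.0047  0.0032 -0.0048] turn/360 [-0.0001 -0.0001 -0.0001]
```

View pics/s5.png

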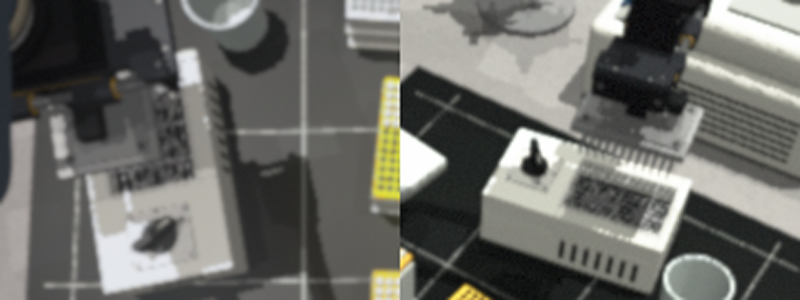

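The tool is squared up over the outlet. In the scene crop its pins hang at (630,155) above the grille. I lower it in two stages.

Emit:
carry_out(deltas=[[[-0.004, 0.003, 0.01, 0, 0, 0, 1], [-0.004, 0.003, 0.04, 0, 0, 0, 1], [-0.004, 0.003, 0.08, 0, 0, 0, 1], [-0.004, 0.003, 0.13, 0, 0, 0, 1], [-0.004, 0.003, 0.19, 0, 0, 0, 1], [-0.004, 0.003, 0.25, 0, 0, 0, 1], [-0.004, 0.003, 0.3, 0, 0, 0, 1], [-0.004, 0.003, 0.34, 0, 0, 0, 1], [-0.004, 0.003, 0.36, 0, 0, 0, 1], [-0.004, 0.003, 0.36, 0, 0, 0, 1]]])

```text
time_s: 23.05
position: [0.6061, 0.2652, 0.168]
tcp_rot: [[-0.983, -0.183, -0.002], [-0.183, 0.983, -0.001], [0.002, -0.0, -1.0]]
force: [-0.3, 0.9, -3.5]
opening: 0.247
grasp_force: 30.0
```

```bash
python3 -c "
from h import *
togo([.6068,.2645,.1543],190.55)
b=capture('scene')[:,:,::-1]; cv2.imwrite('pics/sc6.png',b)
cv2.imwrite('pics/s6.png',cv2.resize(b[85:190,300:440],(800,600),interpolation=cv2.INTER_CUBIC))
c=camera_info('scene'); R=c['cam_to_world']
def proj(p):
    q=(np.atleast_2d(p)-R[:3,3])@R[:3,:3]; return q[:,:2]/q[:,2:]*c['mtx'][0,0]+c['mtx'][:2,2]
s=telemetry.read_state(); T=s['position']; u=np.array([.983,.183,0]); v=np.array([-.183,.983,0])
for n,dx,dy,h in(('plate top',63,42,49),('plate bot',63,42,36),('tips',49.5,31.5,0)):
  for sx in(-1,1):
    for sy in(-1,1): 
      p=proj(T+[0,0,-.0593+h/1000]+sx*dx/1000*u+sy*dy/1000*v)[0]; print(n,sx,sy,p,'crop',(p-[300,85])*[800/140,600/105])
"
```

```text
t 23.05 pos [0.6061 0.2652 0.168 ] ang -169.47605397908984 z [-0.0021 -0.0005 -1.    ] F [-0.2668  0.9456 -3.4662] M [0.0414 0.0504 0.0358] open 0.2468115215822405 grip 29.999985108152032 j [ 13.9741  36.5218  79.2838  -0.002   64.3164 -86.549 ]
shift/0.15 [-0.0036 -0.0055  0.0916] turn/360 [-0.     -0.0003 -0.0001]
plate top -1 -1 [344.2219 136.0218] crop [252.6966 291.5531]
plate top -1 1 [355.0031 115.3229] crop [314.3035 173.2738]
plate top 1 -1 [393.5571 151.1818] crop [534.6122 378.1817]
plate top 1 1 [402.6455 129.3379] crop [586.5459 253.3595]
plate bot -1 -1 [343.6193 139.8142] crop [249.2532 313.2239]
plate bot -1 1 [354.3326 119.1439] crop [310.4718 195.108 ]
plate bot 1 -1 [392.4924 154.939 ] crop [528.5278 399.6516]
plate bot 1 1 [401.5441 133.1358] crop [580.2519 275.0617]
tips -1 -1 [348.3323 148.8732] crop [276.1846 364.9899]
tips -1 1 [356.1069 133.3548] crop [320.611  276.3131]
tips 1 -1 [385.5995 160.5617] crop [489.1401 431.781 ]
tips 1 1 [392.4437 144.3952] crop [528.25   339.4014]
```

View pics/s6.png

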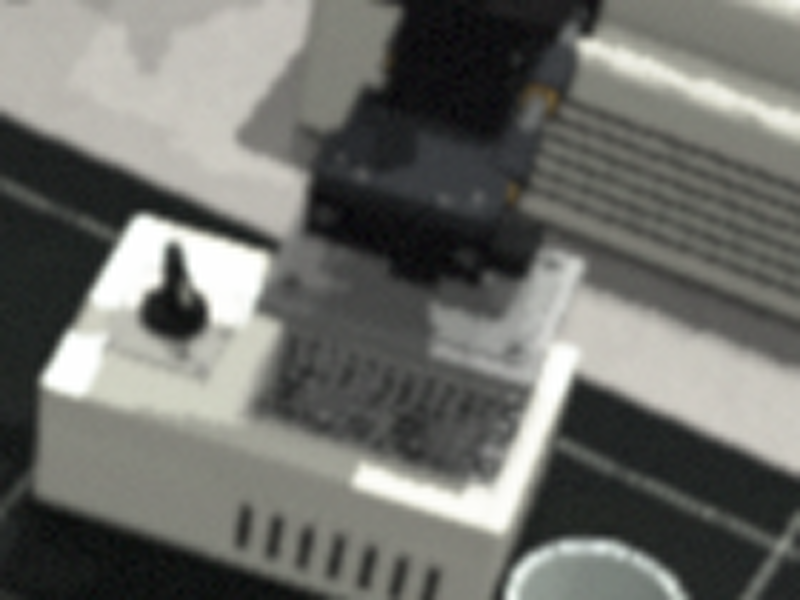

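The tool hangs level over the outlet, and three plate screws are visible at crop pixels (290,285), (513,350) and (553,258). I use them to check the centring.

```bash
python3 - <<'E'
from h import *
b=cv2.imread('pics/sc6.png'); f=140/800
pts=[(300+x*f,85+y*f) for x,y in((290,285),(513,350),(553,258))]
u=np.array([.983,.183]); v=np.array([-.183,.983]); T=np.array([.6061,.2652])
for z in(.1577,.1560):
    q,w=screws('scene',b,pts,z); print(q.tolist()); print(np.c_[(w-T)@u,(w-T)@v]*1000,"expected -50,-29; 50,-29; 50,29")
    print(np.degrees(np.arctan2(*(w[1]-w[0])[::-1])),np.degrees(np.arctan2(*(w[2]-w[1])[::-1]))-90)
print(camera_info('scene')['cam_to_world'][:3,3])
g=cv2.cvtColor(b,cv2.COLOR_BGR2GRAY)
for x,y in pts: print(g[int(y)-4:int(y)+5,int(x)-4:int(x)+6],int(x)-4,int(y)-4)
E
```

```text
[[350.6056338028169, 134.59154929577466], [389.0729166666667, 146.3125], [396.8867362146051, 127.59612518628911]]
[[-49.8671 -29.6622]
 [ 48.9405 -29.5689]
 [ 48.483   43.1277]] expected -50,-29; 50,-29; 50,29
10.599849966026866 10.906301431321651
[[350.6056338028169, 134.59154929577466], [389.0729166666667, 146.3125], [396.8867362146051, 127.59612518628911]]
[[-50.2497 -27.8744]
 [ 48.7651 -27.7809]
 [ 48.3066  45.0682]] expected -50,-29; 50,-29; 50,29
10.599849966026929 10.90630143132168
[ 0.8979 -0.5779  0.9683]
[[214 152 124 120 117 112 110 108 109 104]
 [218 158 130 119 113 111 109 109 110 101]
 [202 152 128 113 102  99 105 108 109 103]
 [177 139 116  98  84  81  96 108 108 108]
 [154 120 101  83  67  68  83 103 106 107]
 [132 105  93  83  75  74  82  90  95  97]
 [114  99  94  86  79  80  83  86  88  86]
 [102  98  96  92  88  89  86  88  83  80]
 [ 92  89  92  95  97  93  94  93  88  83]] 346 130
[[148 154 155 156 158 162 173 179 179 184]
 [156 159 157 158 156 158 166 168 177 191]
 [158 157 156 152 144 147 155 165 180 201]
 [155 159 157 142 126 121 145 170 186 199]
 [143 151 148 127 108 112 138 162 181 187]
 [139 137 133 123 125 133 150 160 174 181]
 [160 155 151 136 130 138 152 166 176 183]
 [159 165 166 158 156 159 166 176 177 191]
 [126 133 145 158 164 171 174 182 182 200]] 385 142
[[ 42  41  50  76  82  80  67  65  68  72]
 [ 43  47  58  87  93  89  84  80  73  71]
 [ 44  54  87 114 117 118 111  99  88  82]
 [ 39  69 117 137 146 159 154 136 124 110]
 [ 47  84 123 134 135 155 173 179 181 160]
 [ 61 113 144 132 122 140 171 196 205 185]
 [ 81 137 164 159 156 165 183 204 204 176]
 [108 150 175 179 179 186 199 206 195 155]
 [135 162 179 183 183 186 200 205 184 153]] 392 126
```

The screws show the tool centred under the grip to within about 1 mm, squared at 10.6°. Final lowering, then settle.

Emit:
carry_out(deltas=[[[-0.001, -0.001, 0.005, 0, 0, 0, 1], [-0.002, -0.001, 0.015, 0, 0, 0, 1], [-0.003, -0.002, 0.03, 0, 0, 0, 1], [-0.003, -0.002, 0.045, 0, 0, 0, 1], [-0.003, -0.002, 0.06, 0, 0, 0, 1], [-0.003, -0.002, 0.07, 0, 0, 0, 1], [-0.003, -0.002, 0.08, 0, 0, 0, 1], [-0.003, -0.002, 0.086, 0, 0, 0, 1], [-0.003, -0.002, 0.09, 0, 0, 0, 1], [-0.003, -0.002, 0.09, 0, 0, 0, 1]]])

```text
time_s: 23.93
position: [0.6071, 0.2652, 0.1556]
tcp_rot: [[-0.983, -0.183, -0.0], [-0.183, 0.983, -0.0], [0.0, -0.0, -1.0]]
force: [-0.5, 0.5, -4.4]
opening: 0.248
grasp_force: 30.0
```

Emit:
carry_out(deltas=[[[0, 0, 0, 0, 0, 0, 1], [0, 0, 0, 0, 0, 0, 1], [0, 0, 0, 0, 0, 0, 1], [0, 0, 0, 0, 0, 0, 1], [0, 0, 0, 0, 0, 0, 1], [0, 0, 0, 0, 0, 0, 1], [0, 0, 0, 0, 0, 0, 1], [0, 0, 0, 0, 0, 0, 1], [0, 0, 0, 0, 0, 0, 1], [0, 0, 0, 0, 0, 0, 1]]])

```text
time_s: 24.77
position: [0.6072, 0.2652, 0.1558]
tcp_rot: [[-0.983, -0.183, -0.0], [-0.183, 0.983, -0.0], [0.0, -0.0, -1.0]]
force: [-0.2, 0.1, -3.9]
opening: 0.249
grasp_force: 30.0
```

```bash
python3 -c "
from h import *
togo([.6066,.265,.1543],190.55)
b=capture('scene')[:,:,::-1]; cv2.imwrite('pics/sc7.png',b)
cv2.imwrite('pics/s7.png',cv2.resize(b[85:190,300:440],(800,600),interpolation=cv2.INTER_CUBIC))
f=140/800
q,w=screws('scene',b,[(349.8,138),(389,151)],.144); print(q,w.mean(0)+.029*np.array([-.183,.983]))
"
```

```text
t 24.7667 pos [0.6072 0.2652 0.1558] ang -169.47484506083546 z [-0. -0. -1.] F [-0.1864  0.1145 -3.8993] M [0.0383 0.0185 0.0158] open 0.24891726054488605 grip 30.000004023313522 j [ 13.9464  37.36    79.7972  -0.0004  62.844  -86.5786]
shift/0.15 [ 0.0044 -0.0003  0.01  ] turn/360 [-0.     -0.     -0.0001]
[[350.1639 138.2131]
 [388.5361 150.3643]] [0.6063 0.2655]
```

View pics/s7.png

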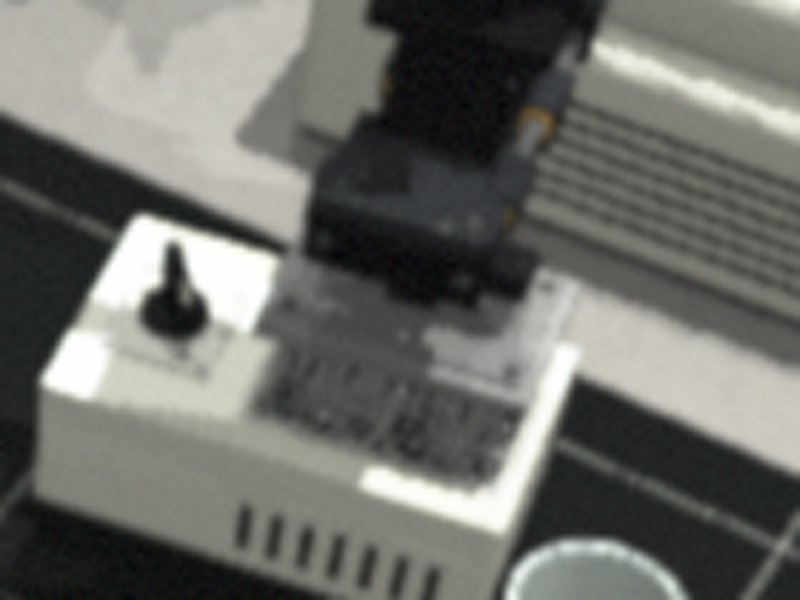

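The tool is level and centred above the grille (pins at crop about (400,390)), at a height of about 11.5 mm. I trim it 1.5 mm down and hold.

Emit:
carry_out(deltas=[[[0.001, 0, 0.003, 0, 0, 0, 1], [0.002, 0, 0.006, 0, 0, 0, 1], [0.002, 0, 0.009, 0, 0, 0, 1], [0.002, 0, 0.011, 0, 0, 0, 1], [0.002, 0, 0.011, 0, 0, 0, 1], [0.002, 0, 0.011, 0, 0, 0, 1], [0.002, 0, 0.011, 0, 0, 0, 1], [0.002, 0, 0.011, 0, 0, 0, 1], [0.002, 0, 0.011, 0, 0, 0, 1], [0.002, 0, 0.011, 0, 0, 0, 1]]])

```text
time_s: 25.65
position: [0.607, 0.2651, 0.1542]
tcp_rot: [[-0.983, -0.183, 0.0], [-0.183, 0.983, 0.0], [-0.0, -0.0, -1.0]]
force: [-0.6, 0.3, -4.3]
opening: 0.248
grasp_force: 30.0
```

Emit:
carry_out(deltas=[[[0, 0, 0, 0, 0, 0, 1], [0, 0, 0, 0, 0, 0, 1], [0, 0, 0, 0, 0, 0, 1], [0, 0, 0, 0, 0, 0, 1], [0, 0, 0, 0, 0, 0, 1], [0, 0, 0, 0, 0, 0, 1], [0, 0, 0, 0, 0, 0, 1], [0, 0, 0, 0, 0, 0, 1], [0, 0, 0, 0, 0, 0, 1], [0, 0, 0, 0, 0, 0, 1]]])

```text
time_s: 26.48
position: [0.6069, 0.2651, 0.1541]
tcp_rot: [[-0.983, -0.183, -0.0], [-0.183, 0.983, -0.0], [0.0, -0.0, -1.0]]
force: [-0.2, 1.2, -3.8]
opening: 0.25
grasp_force: 30.0
```

```bash
python3 -c "
from h import *
togo([.6066,.265,.1543],190.55)
print(job.hand_in())"
```

```text
t 26.4833 pos [0.6069 0.2651 0.1541] ang -169.47627488975448 z [-0. -0. -1.] F [-0.2202  1.1541 -3.8073] M [-0.0227  0.0264  0.0014] open 0.2502099976551818 grip 30.000026375055313 j [ 13.9481  37.4513  79.9193  -0.0009  62.6324 -86.5752]
shift/0.15 [ 0.0023 -0.0003 -0.0012] turn/360 [-0.     -0.     -0.0001]
the job is handed in; nothing more can be done
None
```

I handed the job in at 26.5 s: the switch is turned to on and released, and the arm is holding the pin tool level, squared up and centred to about 1 mm over the outlet, pin tips an estimated 10 mm above the grille.

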